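# Show the solder side of a circuit card to the inspection camera

## Robot

A 7-joint arm with a two-finger parallel gripper is mounted at the origin on a cart in front of the work surface, level with it; the furniture and walls round the work are solid. World frame = base frame: x ahead of the robot, y to its left, z up, the work surface at z = 0. Lengths are in m, angles in rad, forces in N, time in s.
With the tool pointing down it reaches from about 0.4 to 0.85 m from the base axis. Payload 10.4 kg.
Tool frame: the origin (TCP) lies at the very end of the fingers, on their centre line; the grasp point (between the pads) lies 19 mm behind it; z points along the fingers, y is the line along which they close (so a half turn about z gives the same grasp; the last joint's range is limited). The gripper opens to 85 mm and grips with 20 to 120 N. Pads are 22 mm wide; open, the fingers measure 114 mm over their backs; the gripper's body (76 mm by 85 mm) begins 54 mm behind the grasp point. The pads swing forward as they close: fully open they stand 13 mm farther back than shut.
Start: joints at [1.086, 0.332, -0.065, 1.46, 0.022, 1.35, -0.088], TCP at [0.278, -0.56, 0.231] pointing down, gripper open.
Joint ranges: [-2.6, 2.6], [-0.5, 2.12], [-1.47, 1.34], [0.16, 2.42], [-1.27, 4.41], [0.06, 2.06], [-2.6, 2.6]. Speed limits (rad/s): [2.22, 2.22, 2.79, 2.79, 3.14, 3.14, 3.14].

## Interface

Orientations are given as a unit quaternion [x, y, z, w].
In Python, from workcell import manip, optics gives the robot as it stands.
- The arm moves only by the tool jog_arm, never from a script. Its arguments are lists of equal length, an entry for each row: "dr": the turn, a rotation vector about the tool's x, y, z normalised to -1 to 1, where 1 is 4 degrees, a list of three; "translation": the shift along the tool's x, y, z normalised to -1 to 1, where 1 is 0.025 m, a list of three; "jaw": the opening, from 0 (shut) to 1 (fully open). A call has 1 to 10 rows; each row shifts and turns the commanded pose from where the row before left it, along the tool's axes as they then stand; what a row does not reach is not made up. A row lasts 1/10 s, in which the tool goes at most 50 mm and 8.59 degrees, less where a joint would pass 70% of its speed; a pose out of reach is approached as far as the arm can. A call with a number of a shift or a turn outside -1 to 1 is refused whole. A call with a gripper value outside its range is refused whole. The fingers move at their own pace and stop on an object; "squeeze" is the grip in N (left out, the last holds). Time passes only in rows, so rows that do not move let the fingers close. It gives the time, the measured TCP pose, the force, the opening and the grip force at its end, in the units of the state.
- manip.get_obs(): the state, without advancing time (a new reading comes with each control period).
- optics.camera(name): name is "scene" or "top"; returns a dict with "color" (384x512x3 uint8, red, green, blue), "mtx" (3x3 intrinsics, pixels), "k1" (the pictures are not rectified: a ray, as slopes to the right and down, at radius r is drawn at 1 + k1 r^2 times it, then the intrinsics apply), "R" (3x3) and "t" (3): a world point X has camera coordinates R X + t. Camera axes: x right, y down, z forward; pixel columns grow to the right and rows downward; lengths in m; the calibration is good to about 2 mm. A picture is of the moment at which its call begins. There is no depth.
- manip.hand_in(): hands the job in; it is judged then, once.
The state is a dict: "clock": time; "joint_pos": joint angles; "joint_velocities": joint speeds; "tau": joint torques, N m; "position": TCP position; "ee_rot": TCP orientation; "ft_force": force on the tool from outside, world axes, zero at the start; "torque": the same for the moment, N m; "grip_width": opening from 0.0 (shut) to 1.0 (fully open); "grasp_force": force on a finger pad.
Only numpy, scipy, OpenCV 4.12 (cv2) and the standard library are available. Lean on these libraries where they do the work, as an engineer would, in place of code of your own. Each camera call takes 0.05 s, during which the arm holds its last target. There are 200 camera calls.

## Task

Pull the circuit card with the red handle up out of the rack, turn it round and hold it up, handle upward, with its solder side squarely facing the inspection camera, the middle of the board on the lens axis and 16 cm in front of the lens. Finish while still holding it there, steady in the air; leave the other two cards standing in the rack and do not touch the camera.

Things in the scene. Friction and masses are not known exactly. Their poses are not given: they have to be found in the camera images.
- card_red: Circuit card with red handle, upright in a rack slot, 0.12 kg (varies). Board 80 wide (y), 4 thick (x), 92 mm high (z); on top a handle block 46 (y) x 14 (x) x 38 mm (z), centre 111 mm above the origin; grip it either way. Origin: middle of bottom edge, z up. -x side: solder side (flat, rows of silver dots), facing roughly the robot at first. +x: component side (chips up to 9 mm proud).
- solder_face (a point): Point on the card's solder side to centre before the lens: middle of its width, 50 mm above the bottom edge (61 mm below the handle's centre), on the surface (2 mm to -x of the mid-plane). Axes as for card_red.
- card_blue: Plug-in circuit card of the same make and size as card_red, but with a blue handle; it stays in the rack. Origin: middle of its bottom edge; axes as for card_red. 0.12 kg (varies).
- card_yellow: Plug-in circuit card of the same make and size as card_red, but with a yellow handle; it stays in the rack. Origin: middle of its bottom edge; axes as for card_red. 0.12 kg (varies).
- card_rack: Fixed black rack, 220 (its x) x 110 mm (y), 42 mm high, with three grey slots 70 mm apart along its x (-70, 0, +70 mm). Cards stand in them with axes parallel to the rack's, bottom edges 12 mm above the bench, 30 mm deep, 1 mm of play; they draw out straight up. Origin: centre of its underside.
- camera: Fixed inspection camera: dark steel foot 110 x 120 mm, post, white head that pivots 320 mm above the bench; about 360 mm high overall. Origin: on the bench, 120 mm in front of the foot's centre (which lies at +120 mm on its x axis); at yaw 0 it looks along -x, toward the robot. Do not touch it.
- lens (a point): Centre of the lens' front (64 mm black ring with white light dots), 58 mm before the head's pivot. Axes turn with the head: the lens looks along its own -x, sloping down; y level, z picture-up. Present at -160 mm on this x axis, with the card's x and y axes reversed to the lens' x and y, card's z along lens' z: the card's top leans away from the camera.
- head (a joint): Downward slope of the camera's line of sight, rad: 0 is level; starts between 0.26 and 0.6 and is not to be changed (stiff hinge).

How it is judged:
By the outcome, as a careful person would: the job done as asked, in the order asked, and still so for the second after the job is handed in, while the arm keeps its last pose, push and grip.
It also fails if it takes over 35 s, if anything falls off the work surface, if the arm or the gripper's body presses on something with over 40 N, if the wrist force passes 120 N, or if a joint passes its speed limit or range.

## Working session

There is one attempt and no reset: what is moved stays moved. The work goes in short steps, Python scripts to look and compute and a tool call to move; the robot and the scene stay as the last step left them, time stands still between calls to the robot, and variables do not carry over. Pictures are saved under pics/ and viewed, at most 10 in all, crops included, and the job is handed in when it is done.

Besides the shell and the picture viewer there is one more tool, called as a command line: name --argument value ..., lists and objects as JSON in quotes. jog_arm: Moves the arm, as the interface text tells. Scaled input: -1 to 1 covers 0.025 m each way for a shift and 4 degrees each way for a turn. Its arguments: {"type":"object","properties":{"dr":{"type":"array","items":{"type":"array","items":{"type":"number"}}},"translation":{"type":"array","items":{"type":"array","items":{"type":"number"}}},"jaw":{"type":"array","items":{"type":"number"}},"squeeze":{"type":"number"}},"required":["dr","translation","jaw"]}

```bash
ls; mkdir -p pics
python3 - <<'E'
from workcell import manip, optics
import cv2,numpy as np
print(manip.get_obs())
for n in ("scene","top"):
    c=optics.camera(n); print(n,c["mtx"].tolist(),c["k1"],np.round(c["R"],3).tolist(),np.round(c["t"],3).tolist(), (-c["R"].T@c["t"]).round(3))
    cv2.imwrite(f"pics/{n}0.png",c["color"][:,:,::-1])
E
```

```text
pics
{'clock': 0.0, 'joint_pos': array([ 1.08642292,  0.33282256, -0.06472309,  1.46096623,  0.021603  ,
        1.34991937, -0.08848101]), 'joint_velocities': array([ 0.00066952,  0.00174236,  0.00047134,  0.00133239,  0.00092524,
       -0.00066501, -0.00119855]), 'tau': array([-4.67068567e-04, -6.25450301e+01,  4.89622657e-02, -3.91596901e+01,
        1.61656685e-02,  9.96328716e-03,  6.42337000e-05]), 'position': array([ 0.27829072, -0.55918545,  0.23053491]), 'ee_rot': array([ 9.73456411e-01,  2.28871389e-01, -1.93594113e-04, -6.82922042e-04]), 'ft_force': array([0.61259549, 0.7732691 , 0.49821194]), 'torque': array([-0.00873417,  0.01710931,  0.01323491]), 'grasp_force': 0.0, 'grip_width': 0.9988336540429805}
scene [[352.5756105894278, 0.0, 257.97559018332197], [0.0, 352.5756105894278, 194.3408120032433], [0.0, 0.0, 1.0]] 0.029695443177193703 [[-0.929, -0.37, -0.014], [-0.273, 0.71, -0.65], [0.25, -0.6, -0.76]] [0.609, 0.251, 0.955] [0.395 0.62  0.898]
top [[394.3403749939426, 0.0, 252.01615551481908], [0.0, 394.3403749939426, 190.39036754963763], [0.0, 0.0, 1.0]] -0.1402105814108264 [[0.035, -0.999, -0.002], [-0.974, -0.034, -0.225], [0.225, 0.01, -0.974]] [0.05, 0.678, 1.128] [0.405 0.062 1.252]
```

View pics/scene0.png

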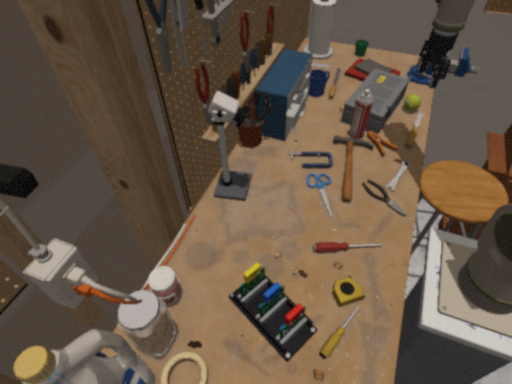

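View pics/top0.png

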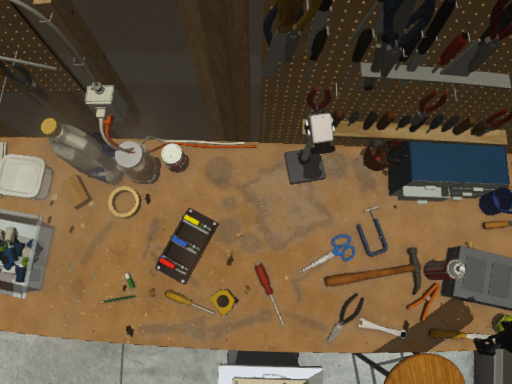

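The scene view shows the rack near (272,315), with red at (294,313), and the camera head at (222,105). The top view shows handles at red (173,265), blue (180,241) and yellow (192,218), and the inspection camera's foot at (305,165). I'll enlarge the camera and rack in both views.

```bash
cat > h.py <<'E'
from workcell import manip, optics
import cv2,numpy as np
from scipy.spatial.transform import Rotation as Ro
def ray(c,uv):
    K=c["mtx"]; d=np.array([c["k1"],0,0,0,0.])
    p=cv2.undistortPoints(np.array(uv,float).reshape(-1,1,2),K,d).reshape(-1,2)
    D=np.c_[p,np.ones(len(p))]@c["R"]
    return -c["R"].T@c["t"], D/np.linalg.norm(D,axis=1)[:,None]
def plane(c,uv,z):
    o,D=ray(c,uv); return o+D*((z-o[2])/D[:,2])[:,None]
def tri(c1,u1,c2,u2):
    o1,d1=ray(c1,u1);o2,d2=ray(c2,u2);d1=d1[0];d2=d2[0]
    s=np.linalg.lstsq(np.c_[d1,-d2],o2-o1,rcond=None)[0]
    a=o1+s[0]*d1;b=o2+s[1]*d2
    return (a+b)/2,np.linalg.norm(a-b)
def proj(c,X):
    return cv2.projectPoints(np.array(X,float).reshape(-1,1,3),cv2.Rodrigues(c["R"])[0],c["t"],c["mtx"],np.array([c["k1"],0,0,0,0.]))[0].reshape(-1,2)
E
python3 - <<'E'
import cv2,numpy as np
s=cv2.imread("pics/scene0.png");t=cv2.imread("pics/top0.png")
f=lambda im,x,y,w,h:cv2.resize(im[y:y+h,x:x+w],(400,300),interpolation=cv2.INTER_CUBIC)
o=np.vstack([np.hstack([f(s,180,80,100,75) , f(t,270,105,80,60) ]),np.hstack([f(s,205,255,133,100),f(t,130,200,120,90)])])
cv2.imwrite("pics/crop1.png",o)
E
```

```text
(no output)
```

View pics/crop1.png

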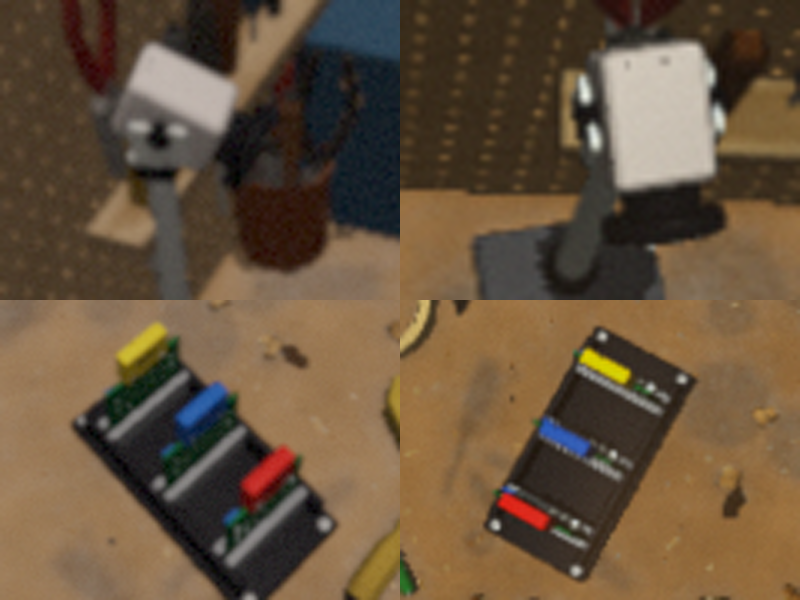

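The crops show the head with its lens toward the robot: the ring's lower edge in the top view is at about (323,149). The rack's four silver bolts appear in the top view at about (190.6,210.8), (214.9,223.7), (158.5,267.2) and (182.8,281.3). I'll average some frames for better precision.

Run:
```python
from h import *
import pickle
C={}
for n in ("scene","top"):
    fr=[optics.camera(n) for _ in range(6)]
    c=fr[0]; c["color"]=np.mean([f["color"] for f in fr],0); C[n]=c
pickle.dump(C,open("C.pkl","wb"))
def cen(c,uv,r=3):
    u,v=np.round(uv).astype(int); g=c["color"][v-r:v+r+1,u-r:u+r+1].mean(2); w=np.clip(g-np.percentile(g,60),0,None)
    y,x=np.mgrid[v-r:v+r+1,u-r:u+r+1]; return (x*w).sum()/w.sum(),(y*w).sum()/w.sum()
t=C["top"]; s=C["scene"]
bt=[cen(t,p) for p in [(190.6,210.8),(214.9,223.7),(158.5,267.2),(182.8,281.3)]]
P=plane(t,bt,.042); print(P.round(4)); print("sides",[np.linalg.norm(P[a]-P[b]).round(4) for a,b in((0,1),(2,3),(0,2),(1,3),(0,3),(1,2))])
bs=[cen(s,p) for p in [(313,329.1),(288.1,353.7),(231.6,295.9)]]
print(np.round(plane(s,bs,.042),4), np.round(bs,1))
for c in (t,s):
  hsv=cv2.cvtColor(c["color"].astype(np.uint8),cv2.COLOR_RGB2HSV)
  for nm,lo,hi in(("r",(0,190,120),(6,255,255)),("b",(105,150,100),(122,255,255)),("y",(25,170,150),(34,255,255))):
    m=cv2.inRange(hsv,lo,hi); n,l,st,ce=cv2.connectedComponentsWithStats(m)
    print(nm,[(st[i].tolist(),ce[i].round(1).tolist()) for i in range(1,n) if st[i][4]>40 and 140<ce[i][0]<320 and ce[i][1]>200])
f=lambda im,x,y,w,h:cv2.resize(im[y:y+h,x:x+w].astype(np.uint8)[:,:,::-1],(400,600),interpolation=cv2.INTER_CUBIC)
cv2.imwrite("pics/crop2.png",np.hstack([f(s["color"],205,85,40,60),f(t["color"],300,105,40,60)]))
```

```text
[[0.6148 0.263  0.042 ]
 [0.576  0.1853 0.042 ]
 [0.4331 0.3541 0.042 ]
 [0.3944 0.2753 0.042 ]]
sides [np.float64(0.0869), np.float64(0.0878), np.float64(0.2032), np.float64(0.2027), np.float64(0.2208), np.float64(0.2211)]
[[0.3974 0.2918 0.042 ]
 [0.4352 0.369  0.042 ]
 [0.6174 0.2843 0.042 ]] [[312.8 329.1]
 [287.5 354.9]
 [230.6 294.6]]
r [([159, 258, 16, 11, 78], [166.8, 263.0]), ([258, 267, 12, 25, 93], [263.1, 277.9])]
b [([172, 236, 15, 10, 64], [178.8, 240.8])]
y [([184, 215, 15, 10, 68], [191.0, 219.4])]
r [([286, 304, 17, 17, 131], [293.7, 311.9])]
b [([264, 283, 16, 15, 110], [271.3, 289.9])]
y [([245, 263, 15, 14, 82], [251.7, 269.4])]
```

View pics/crop2.png

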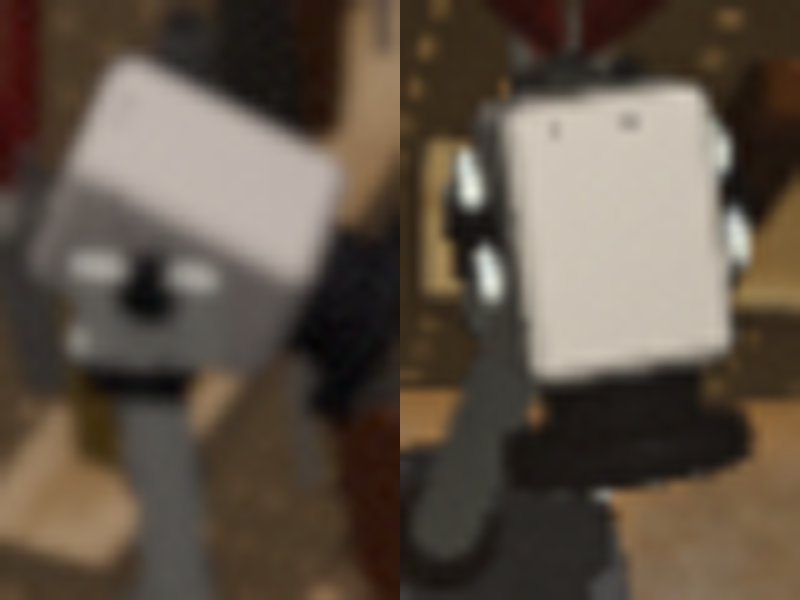

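Run:
```python
from h import *
import pickle
C=pickle.load(open("C.pkl","rb"));t=C["top"];s=C["scene"]
bt=proj(t,[[.3944,.2753,.042],[.4331,.3541,.042],[.6148,.263,.042]])
for a,b in zip(bt,[(312.8,329.1),(287.5,354.9),(230.6,294.6)]): print("bolt",*tri(t,a,s,b))
for a,b in zip([(166.8,263),(178.8,240.8),(191,219.4)],[(293.7,311.9),(271.3,289.9),(251.7,269.4)]): print("handle",*tri(t,a,s,b), plane(t,a,.142),plane(t,a,.123))
# head top corners px=crop/10-0.5+off: order rear-left(+y), rear-right, front-right, front-left
S=np.array([(62,172),(128,55),(342,160),(293,288)])/10-.45+[205,85]
T=np.array([(508,110),(702,85),(732,358),(536,380)])/10-.45+[300-40,105]
X=[]
for a,b in zip(T,S): p,e=tri(t,a,s,b); X.append(p); print("head",p.round(4),e.round(4))
X=np.array(X); f=(X[2]+X[3]-X[0]-X[1])/2; l=(X[0]+X[3]-X[1]-X[2])/2
print("fwd",f,np.linalg.norm(f),"slope",np.arctan2(-f[2],np.hypot(f[0],f[1])),"yaw",np.arctan2(-f[1],-f[0]),"lat",l,np.linalg.norm(l),np.arctan2(-l[0],l[1]),"cen",X.mean(0))
```

```text
bolt [0.39587643 0.28047843 0.01277764] 0.0034423082170761616
bolt [0.43518879 0.36085494 0.01430624] 0.002870913726668831
bolt [0.62404177 0.26964704 0.00499143] 0.0055973865926708805
handle [0.44529296 0.30638019 0.13429279] 0.002592181708585489 [[0.44372549 0.3046182  0.142     ]] [[0.44439683 0.30876749 0.123     ]]
handle [0.50920165 0.27636362 0.13525107] 0.002302047416325857 [[0.50742463 0.27494278 0.142     ]] [[0.5091867  0.27858394 0.123     ]]
handle [0.57128238 0.24516406 0.13706131] 0.001454377680097946 [[0.56981731 0.244244   0.142     ]] [[0.57264773 0.24735951 0.123     ]]
head [ 0.8092 -0.0662  0.3497] 0.0025
head [ 0.814  -0.114   0.3552] 0.0004
head [ 0.755  -0.1251  0.3282] 0.0041
head [ 0.7492 -0.077   0.3209] 0.0029
fwd [-0.05950712 -0.0109957  -0.02786646] 0.06662238640641269 slope 0.4315451045892374 yaw 0.18271866683267346 lat [-0.00530667  0.04797342 -0.00642935] 0.04869236820363096 0.11016904026570903 cen [ 0.78186768 -0.09555501  0.33850424]
```

Triangulation checks out:
- **Handles:** 70 mm apart at heights of about 0.135.
- **Rack:** yaw about -0.453 rad, red handle's centre near (0.445, 0.307).
- **Camera head:** slope about 0.43, yaw about 0.15.

I'll grip across the card's y (46 mm). I swing round at radius 0.55.

jog_arm --dr '[[0, 0, 0], [0, 0, 0], [0, 0, 0], [0, 0, -0.65], [0, 0, -0.65], [0, 0, -0.65], [0, 0, -0.65], [0, 0, -0.65], [0, 0, -0.65], [0, 0, -0.65]]' --translation '[[0, -1, 0], [0, -1, 0], [0, -1, 0], [1, 0, 0], [1, 0, 0], [1, 0, 0], [1, 0, 0], [1, 0, 0], [1, 0, 0], [1, 0, 0]]' --jaw '[1, 1, 1, 1, 1, 1, 1, 1, 1, 1]' --squeeze 70

```text
clock: 1.7
position: [0.3909, -0.3928, 0.2312]
ee_rot: [0.924, 0.382, 0.0, -0.0]
ft_force: [-0.7, -0.3, 0.3]
grip_width: 1.0
grasp_force: 0.0
```

jog_arm --dr '[[0, 0, -0.65], [0, 0, -0.65], [0, 0, -0.65], [0, 0, -0.65], [0, 0, -0.65], [0, 0, -0.65], [0, 0, -0.65], [0, 0, -0.65], [0, 0, -0.65], [0, 0, -0.65]]' --translation '[[1, 0, 0], [1, 0, 0], [1, 0, 0], [1, 0, 0], [1, 0, 0], [1, 0, 0], [1, 0, 0], [1, 0, 0], [1, 0, 0], [1, 0, 0]]' --jaw '[1, 1, 1, 1, 1, 1, 1, 1, 1, 1]'

```text
clock: 2.7
position: [0.5272, -0.186, 0.2313]
ee_rot: [0.815, 0.58, 0.0, 0.0]
ft_force: [-0.0, -0.2, 0.0]
grip_width: 0.998
grasp_force: 0.0
```

jog_arm --dr '[[0, 0, -0.9], [0, 0, -0.9], [0, 0, -0.9], [0, 0, -0.9], [0, 0, -0.9], [0, 0, -0.9], [0, 0, -0.9], [0, 0, -0.9], [0, 0, -0.9], [0, 0, -0.9]]' --translation '[[1, 0, 0], [1, 0, 0], [1, 0, 0], [1, 0, 0], [1, 0, 0], [1, 0, 0], [1, 0, 0], [1, 0, 0], [1, 0, 0], [1, 0, 0]]' --jaw '[1, 1, 1, 1, 1, 1, 1, 1, 1, 1]'

```text
clock: 3.7
position: [0.5394, 0.0597, 0.2313]
ee_rot: [0.595, 0.804, -0.0, 0.0]
ft_force: [0.6, -0.2, 0.9]
grip_width: 1.003
grasp_force: 0.0
```

jog_arm --dr '[[0, 0, -0.98], [0, 0, -0.98], [0, 0, -0.98], [0, 0, -0.98], [0, 0, -0.98], [0, 0, -0.98], [0, 0, -0.98], [0, 0, -0.98], [0, 0, -0.98], [0, 0, -0.98]]' --translation '[[0.85, 0.3, 0], [0.85, 0.3, 0], [0.85, 0.3, 0], [0.85, 0.3, 0], [0.85, 0.3, 0], [0.85, 0.3, 0], [0.85, 0.3, 0], [0.85, 0.3, 0], [0.85, 0.3, 0], [0.85, 0.3, 0]]' --jaw '[1, 1, 1, 1, 1, 1, 1, 1, 1, 1]'

```text
clock: 4.7
position: [0.4822, 0.2729, 0.2313]
ee_rot: [0.291, 0.957, -0.0, 0.0]
ft_force: [0.2, 0.7, 0.9]
grip_width: 0.998
grasp_force: 0.0
```

jog_arm --dr '[[0, 0, -0.98], [0, 0, -0.98], [0, 0, 0], [0, 0, 0]]' --translation '[[0.85, 0.3, 0], [0.85, 0.3, 0], [0, 0, 0], [0, 0, 0]]' --jaw '[1, 1, 1, 1]'

```text
clock: 5.1
position: [0.4547, 0.3071, 0.2313]
ee_rot: [0.227, 0.974, -0.0, 0.0]
ft_force: [0.9, -1.4, -0.2]
grip_width: 1.002
grasp_force: 0.0
```

Run:
```python
from h import *
o=manip.get_obs();print(o["position"].round(4),o["ee_rot"].round(4),o["joint_pos"].round(2))
im=[]
for n in ("scene","top"):
    c=optics.camera(n); R=Ro.from_quat(o["ee_rot"])
    p=proj(c,[o["position"]])[0]; print(n,p)
    x,y=(210,240) if n=="scene" else (120,180)
    im.append(cv2.resize(c["color"][y:y+120,x:x+120,::-1],(400,400),interpolation=cv2.INTER_CUBIC))
cv2.imwrite("pics/hover.png",np.hstack(im))
```

```text
[0.4547 0.3071 0.2313] [ 2.265e-01  9.740e-01 -2.000e-04  2.000e-04] [ 0.1   0.28 -0.92  1.63  0.23  1.35  0.27]
scene [292.73071102 291.44267726]
top [158.82352478 257.10694804]
```

View pics/hover.png

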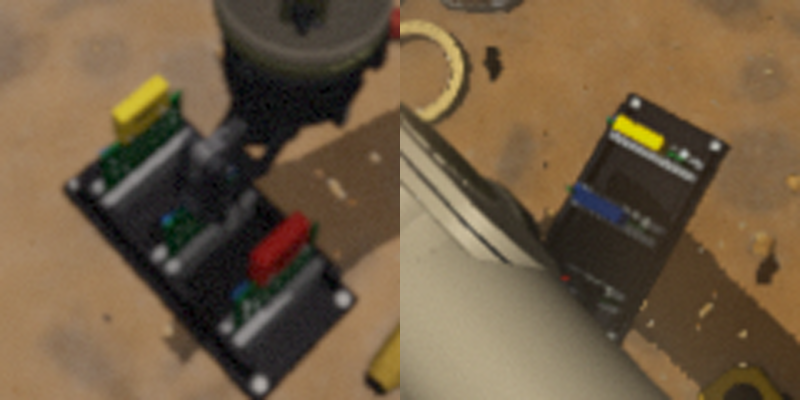

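The arm hovers over the red card with its orientation matched, about 10 mm off in x. I'll correct that, look once more, then descend to TCP z 0.110, above the board's top edge at 0.104.

jog_arm --dr '[[0, 0, 0], [0, 0, 0], [0, 0, 0], [0, 0, 0]]' --translation '[[0.34, -0.19, 0], [0, 0, 1], [0, 0, 1], [0, 0, 0]]' --jaw '[1, 1, 1, 1]'

```text
clock: 5.6
position: [0.4441, 0.3044, 0.1786]
ee_rot: [0.228, 0.974, -0.002, -0.002]
ft_force: [0.2, -0.5, 0.0]
grip_width: 0.999
grasp_force: 0.0
```

Run:
```python
from h import *
o=manip.get_obs();print(o["position"].round(4))
c=optics.camera("scene"); x,y=250,255
print((proj(c,[o["position"]])-[x,y])*8)
cv2.imwrite("pics/hover2.png",cv2.resize(c["color"][y:y+75,x:x+80,::-1],(640,600),interpolation=cv2.INTER_CUBIC))
```

```text
[0.4441 0.3044 0.1786]
[[371.39251132 384.54725912]]
```

View pics/hover2.png

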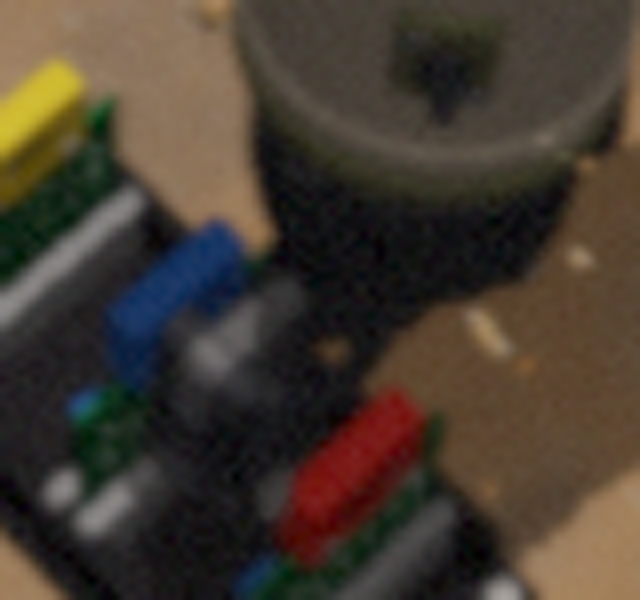

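Run:
```python
from h import *
c=optics.camera("scene"); o=manip.get_obs(); p=o["position"]; R=Ro.from_quat(o["ee_rot"]).as_matrix()
print(p,R.round(3).tolist())
for l in ([0,.0425,-.013],[0,.057,-.013],[0,.057,-.06],[0,-.0425,-.013]): print(l,(proj(c,[p+R@l])-[250,255])*8)
for z in (.142,.104): print("handle ends",[((proj(c,[[.445+e*.441,.3065+e*.897,z]])-[250,255])*8).round() for e in(-.023,.023)])
```

```text
[0.44539668 0.30587227 0.18180667] [[-0.896, 0.443, -0.0], [0.443, 0.896, -0.0], [0.0, -0.0, -1.0]]
[0, 0.0425, -0.013] [[252.24246887 470.18842295]]
[0, 0.057, -0.013] [[211.00412198 508.47169589]]
[0, 0.057, -0.06] [[215.8697058  432.52580878]]
[0, -0.0425, -0.013] [[480.21206644 259.02883817]]
handle ends [array([[415., 392.]]), array([[298., 502.]])]
handle ends [array([[404., 447.]]), array([[291., 555.]])]
```

Projections agree with the picture: handle ends predicted at (415,392) and (298,502), finger tip at about (252,470). I'll descend and grip.

jog_arm --dr '[[0, 0, 0], [0, 0, 0], [0, 0, 0], [0, 0, 0], [0, 0, 0], [0, 0, 0]]' --translation '[[0, 0.03, 0.8], [0, 0, 0.8], [0, 0, 0.7], [0, 0, 0.5], [0, 0, 0], [0, 0, 0]]' --jaw '[1, 1, 1, 1, 1, 1]'

```text
clock: 6.3
position: [0.4463, 0.3072, 0.1123]
ee_rot: [0.228, 0.974, 0.0, 0.0]
ft_force: [0.4, -0.1, -0.1]
grip_width: 0.999
grasp_force: 0.0
```

jog_arm --dr '[[0, 0, 0], [0, 0, 0], [0, 0, 0], [0, 0, 0], [0, 0, 0], [0, 0, 0]]' --translation '[[0, 0, 0], [0, 0, 0], [0, 0, 0], [0, 0, 0], [0, 0, 0], [0, 0, 0]]' --jaw '[0.4, 0.4, 0.4, 0.4, 0.4, 0.4]' --squeeze 70

```text
clock: 6.9
position: [0.4463, 0.3069, 0.1121]
ee_rot: [0.228, 0.974, 0.0, 0.0]
ft_force: [-1.7, -0.6, 5.7]
grip_width: 0.526
grasp_force: 70.7
```

jog_arm --dr '[[0, 0, 0], [0, 0, 0], [0, 0, 0], [0, 0, 0], [0, 0, 0], [0, 0, 0], [0, 0, 0], [0, 0, 0], [0, 0, 0], [0, 0, 0]]' --translation '[[0, 0, -0.3], [0, 0, -0.5], [0, 0, -0.6], [0, 0, -0.7], [0, 0, -0.8], [0, 0, -0.9], [0, 0, -1], [0, 0, -1], [0, 0, -0.6], [0, 0, 0]]' --jaw '[0.3, 0.3, 0.3, 0.3, 0.3, 0.3, 0.3, 0.3, 0.3, 0.3]'

```text
clock: 7.9
position: [0.4465, 0.3076, 0.2738]
ee_rot: [0.227, 0.974, 0.001, 0.001]
ft_force: [0.5, 0.3, -1.9]
grip_width: 0.527
grasp_force: 71.5
```

Run:
```python
from h import *
o=manip.get_obs();print({k:np.round(o[k],3) for k in ("clock","position","ee_rot","joint_pos","ft_force","torque","grasp_force","grip_width")})
im=[]
for n,x,y in (("scene",190,170),("top",100,170)):
    c=optics.camera(n); im.append(cv2.resize(c["color"][y:y+200,x:x+160,::-1],(400,500),interpolation=cv2.INTER_CUBIC))
cv2.imwrite("pics/lift.png",np.hstack(im))
```

```text
{'clock': np.float64(7.9), 'position': array([0.446, 0.308, 0.274]), 'ee_rot': array([0.227, 0.974, 0.001, 0.001]), 'joint_pos': array([ 0.12 ,  0.236, -0.934,  1.582,  0.192,  1.417,  0.282]), 'ft_force': array([ 0.526,  0.337, -1.894]), 'torque': array([ 0.046, -0.02 ,  0.02 ]), 'grasp_force': np.float64(71.47), 'grip_width': np.float64(0.527)}
```

View pics/lift.png

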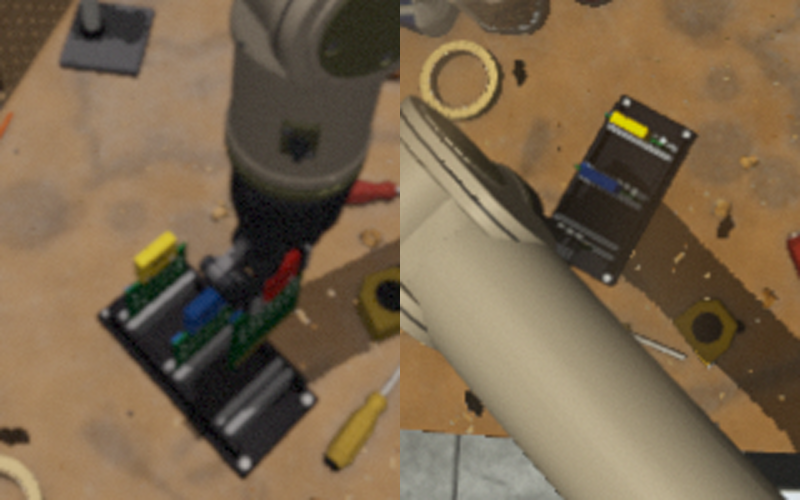

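The card is out of the rack and upright in the jaws, and blue and yellow still stand. Next I'll refine the inspection camera's pose from its foot and pivot knobs, using the averaged images.

Run:
```python
from h import *
import pickle
C=pickle.load(open("C.pkl","rb"));t=C["top"];s=C["scene"]
for nm,c,(x0,y0,x1,y1) in (("scene",s,(205,168,260,206)),("top",t,(275,140,345,190))):
    hsv=cv2.cvtColor(c["color"].astype(np.uint8),cv2.COLOR_RGB2HSV); m=np.zeros(hsv.shape[:2],np.uint8)
    m[y0:y1,x0:x1]=((hsv[...,1]<70)&(hsv[...,2]<115))[y0:y1,x0:x1]*255
    m=cv2.morphologyEx(m,cv2.MORPH_OPEN,np.ones((3,3)))
    k=max(cv2.findContours(m,cv2.RETR_EXTERNAL,cv2.CHAIN_APPROX_NONE)[0],key=cv2.contourArea)
    for z in (0,.014):
        P=plane(c,k.reshape(-1,2),z)[:,:2]; print(nm,z,cv2.boundingRect(k),cv2.minAreaRect((P*1000).astype(np.float32)))
kt=np.array([(480,228),(733,195)])/10-.45+[260,105]
print("knobs z.32",plane(t,kt,.32), plane(t,kt,.32).mean(0)); ks=np.array([(145,285)])/10-.45+[205,85]
print("left knob",tri(t,kt[0],s,ks[0]))
# forward slope with top-only xy at mean heights
T=np.array([(508,110),(702,85),(732,358),(536,380)])/10-.45+[260,105]
X=np.r_[plane(t,T[:2],.3525),plane(t,T[2:],.3246)];f=(X[2]+X[3]-X[0]-X[1])/2;l=(X[0]+X[3]-X[1]-X[2])/2
print(X.round(4),np.arctan2(-f[1],-f[0]),np.arctan2(-l[0],l[1]))
ring=np.array([(508,455),(752,432)])/10-.45+[260,105]; q=plane(t,ring,.296); print("ring",q,np.linalg.norm(q[0]-q[1]),q.mean(0),np.arctan2(-(q[0]-q[1])[0],(q[0]-q[1])[1]))
```

```text
scene 0 (214, 168, 38, 32) ((789.654296875, -105.66959381103516), (110.16983795166016, 136.37921142578125), 11.872495651245117)
scene 0.014 (214, 168, 38, 32) ((783.5032348632812, -94.3537826538086), (108.451904296875, 134.25257873535156), 11.8724946975708)
top 0 (285, 140, 40, 44) ((800.7828369140625, -93.05941772460938), (138.2898406982422, 119.86774444580078), 11.707002639770508)
top 0.014 (285, 140, 40, 44) ((796.3504638671875, -91.32173156738281), (136.74295043945312, 118.52698516845703), 11.706931114196777)
knobs z.32 [[ 0.78838576 -0.06333288  0.32      ]
 [ 0.80021702 -0.12823771  0.32      ]] [ 0.79430139 -0.09578529  0.32      ]
left knob (array([ 0.78770133, -0.06304312,  0.32197692]), np.float64(0.00024760306448477125))
[[ 0.8066 -0.066   0.3525]
 [ 0.8155 -0.1145  0.3525]
 [ 0.7542 -0.1262  0.3246]
 [ 0.7463 -0.0767  0.3246]] 0.182299124219754 0.1697186691881152
ring [[ 0.73624227 -0.07366524  0.296     ]
 [ 0.7450156  -0.1368339   0.296     ]] 0.06377499597939298 [ 0.74062893 -0.10524957  0.296     ] 0.13800460581215462
```

Run:
```python
from h import *
import pickle
C=pickle.load(open("C.pkl","rb"));t=C["top"];s=C["scene"]
def edge(c,a,b):
    # subpixel: max brightness gradient across the line a-b, central part
    a,b=np.array(a,float),np.array(b,float); d=(b-a)/np.linalg.norm(b-a); n=np.array([-d[1],d[0]])
    g=cv2.GaussianBlur(c["color"].mean(2).astype(np.float32),(0,0),.7); w=np.arange(-3,3.01,.1); pts=[]
    for k in np.linspace(.2,.8,40):
        q=a+k*(b-a)+w[:,None]*n
        pr=cv2.remap(g,q[:,0:1].astype(np.float32),q[:,1:2].astype(np.float32),cv2.INTER_CUBIC).ravel()
        G=np.abs(np.gradient(pr)); i=slice(max(0,G.argmax()-6),G.argmax()+7); pts.append(q[0]+(w[i]*G[i]).sum()/G[i].sum()*n-w[0]*n)
    v=cv2.fitLine(np.float32(pts),cv2.DIST_HUBER,0,.01,.01).ravel(); m=v[2:];u=v[:2]*np.sign(v[:2]@d)
    return m+((a-m)@u)*u, m+((b-m)@u)*u
S=np.array([(62,172),(128,55),(342,160),(293,288)])/10-.45+[205,85]
T=np.array([(508,110),(702,85),(732,358),(536,380)])/10-.45+[260,105]
N={}
for nm,c,V in(("s",s,S),("t",t,T)):
  for e,(i,j) in {"L":(0,3),"R":(1,2),"rear":(0,1),"front":(3,2)}.items():
    a,b=edge(c,V[i],V[j]); D=ray(c,[a,b])[1]; n=np.cross(D[0],D[1]); n/=np.linalg.norm(n); N[nm+e]=n
    if e in "LR": print(nm,e,"slope at yaw .16 .185 .21:",[round(float(np.arctan(-(n[0]*np.cos(p)+n[1]*np.sin(p))/n[2])),3) for p in(.16,.185,.21)])
    else: print(nm,e,"yaw if level",round(float(np.arctan(n[1]/n[0]*1)),3))
for e in "LR":
  f=np.cross(N["s"+e],N["t"+e]); f/=np.linalg.norm(f); f*=-np.sign(f[0]); print(e,"slope",np.arcsin(-f[2]),"yaw",np.arctan2(-f[1],-f[0]))
```

```text
s L slope at yaw .16 .185 .21: [0.423, 0.442, 0.46]
s R slope at yaw .16 .185 .21: [0.413, 0.43, 0.447]
s rear yaw if level 0.206
s front yaw if level 0.249
t L slope at yaw .16 .185 .21: [0.222, 0.341, 0.452]
t R slope at yaw .16 .185 .21: [0.783, 0.844, 0.897]
t rear yaw if level 0.203
t front yaw if level 0.122
L slope 0.4615511268179698 yaw 0.2123314402840146
R slope 0.31446561257291106 yaw 0.031427968172621
```

```bash
cat > tgt.py <<'E'
from h import *
def lens(ps=.198,sl=.44,piv=(.794,-.096,.320)):
    Rl=Ro.from_euler("ZY",[ps,sl]).as_matrix()  # x: away from the view direction
    return np.array(piv)-.058*Rl[:,0], Rl
def target(L,Rl,d=.16,off=(0,0,0)):
    Rc=Rl@np.diag([-1,-1,1]); Hc=L-d*Rl[:,0]+Rc@(np.array([.002,0,.061])+off)
    Rt=np.c_[-Rc[:,0],Rc[:,1],-Rc[:,2]]
    return Hc+.0109*Rt[:,2],Rt
def local(p0,R0,p1,R1): return R0.T@(p1-p0)/.025, np.degrees(Ro.from_matrix(R0.T@R1).as_rotvec())/4
E
python3 - <<'E'
from tgt import *
L,Rl=lens(); print("lens",L,Rl[:,0]); p,R=target(L,Rl); print("target",p,R.round(3).tolist())
o=manip.get_obs(); p0=o["position"]; R0=Ro.from_quat(o["ee_rot"]).as_matrix()
pre=target(L,Rl,d=.23)[0]; pre[2]+=.02
y0=np.arctan2(R0[1,1],R0[0,1]); y1=np.arctan2(R[1,1],R[0,1]); tot=np.degrees(y1-y0); print("yaw turn",tot,"pre",pre)
N=38; r=-tot/N/4; r=round(r,3); cur=y0; q=p0.copy(); step=(pre-p0)/N
for i in range(N):
    Rt=np.array([[np.cos(cur+np.pi/2),np.cos(cur),0],[np.sin(cur+np.pi/2),np.sin(cur),0],[0,0,-1]])
    v=(Rt.T@step/.025).round(2); print(v.tolist(),end=", " if i%10<9 else "\n"); cur-=np.radians(4*r)
print("r",r)
E
```

```text
lens [ 0.74254967 -0.10632241  0.34470449] [ 0.88707459  0.17797262 -0.42593947]
target [ 0.61976622 -0.13095629  0.45903474] [[0.887, 0.197, -0.418], [0.178, -0.98, -0.084], [-0.426, 0.0, -0.905]]
yaw turn -142.34806170575308 pre [ 0.557671   -0.14341438  0.5088505 ]
[-0.32, -0.37, -0.25], [-0.34, -0.35, -0.25], [-0.36, -0.33, -0.25], [-0.38, -0.3, -0.25], [-0.4, -0.28, -0.25], [-0.42, -0.25, -0.25], [-0.43, -0.22, -0.25], [-0.45, -0.19, -0.25], [-0.46, -0.16, -0.25], [-0.47, -0.13, -0.25]
[-0.48, -0.1, -0.25], [-0.48, -0.07, -0.25], [-0.49, -0.04, -0.25], [-0.49, -0.01, -0.25], [-0.49, 0.02, -0.25], [-0.48, 0.06, -0.25], [-0.48, 0.09, -0.25], [-0.47, 0.12, -0.25], [-0.46, 0.15, -0.25], [-0.45, 0.18, -0.25]
[-0.44, 0.21, -0.25], [-0.43, 0.24, -0.25], [-0.41, 0.26, -0.25], [-0.39, 0.29, -0.25], [-0.37, 0.32, -0.25], [-0.35, 0.34, -0.25], [-0.33, 0.36, -0.25], [-0.3, 0.38, -0.25], [-0.28, 0.4, -0.25], [-0.25, 0.42, -0.25]
[-0.22, 0.43, -0.25], [-0.19, 0.45, -0.25], [-0.17, 0.46, -0.25], [-0.13, 0.47, -0.25], [-0.1, 0.48, -0.25], [-0.07, 0.48, -0.25], [-0.04, 0.49, -0.25], [-0.01, 0.49, -0.25], r 0.937
```

Slope sign was flipped (the lens x axis must rise backward), so I'll fix that.

```bash
sed -i 's/\[ps,sl\]/[ps,-sl]/' tgt.py
python3 - <<'E'
from tgt import *
L,Rl=lens(); print("lens",L,Rl[:,0]); p,R=target(L,Rl); print("target",p,R.round(3).tolist())
o=manip.get_obs(); p0=o["position"]; R0=Ro.from_quat(o["ee_rot"]).as_matrix()
pre=target(L,Rl,d=.21)[0]; pre[2]+=.03
y0=np.arctan2(R0[1,1],R0[0,1]); y1=np.arctan2(R[1,1],R[0,1]); tot=np.degrees(y1-y0); print("yaw turn",tot,"pre",pre)
N=38; r=-tot/N/4; r=round(r,3); cur=y0; step=(pre-p0)/N
for i in range(N):
    Rt=np.array([[np.cos(cur+np.pi/2),np.cos(cur),0],[np.sin(cur+np.pi/2),np.sin(cur),0],[0,0,-1]])
    v=(Rt.T@step/.025).round(2); print(v.tolist(),end=", " if i%10<9 else "\n"); cur-=np.radians(4*r)
print("r",r)
E
```

```text
lens [ 0.74254967 -0.10632241  0.29529551] [0.88707459 0.17797262 0.42593947]
target [ 0.57792096 -0.13935166  0.27162138] [[0.887, 0.197, 0.418], [0.178, -0.98, 0.084], [0.426, -0.0, -0.905]]
yaw turn -142.34806170575308 pre [ 0.53356723 -0.14825029  0.2803244 ]
[-0.3, -0.39, -0.01], [-0.32, -0.37, -0.01], [-0.34, -0.35, -0.01], [-0.37, -0.32, -0.01], [-0.39, -0.3, -0.01], [-0.4, -0.27, -0.01], [-0.42, -0.25, -0.01], [-0.44, -0.22, -0.01], [-0.45, -0.19, -0.01], [-0.46, -0.16, -0.01]
[-0.47, -0.13, -0.01], [-0.48, -0.1, -0.01], [-0.48, -0.07, -0.01], [-0.49, -0.03, -0.01], [-0.49, -0.0, -0.01], [-0.49, 0.03, -0.01], [-0.48, 0.06, -0.01], [-0.48, 0.09, -0.01], [-0.47, 0.12, -0.01], [-0.46, 0.15, -0.01]
[-0.45, 0.18, -0.01], [-0.44, 0.21, -0.01], [-0.42, 0.24, -0.01], [-0.41, 0.27, -0.01], [-0.39, 0.29, -0.01], [-0.37, 0.32, -0.01], [-0.35, 0.34, -0.01], [-0.32, 0.36, -0.01], [-0.3, 0.39, -0.01], [-0.27, 0.4, -0.01]
[-0.25, 0.42, -0.01], [-0.22, 0.44, -0.01], [-0.19, 0.45, -0.01], [-0.16, 0.46, -0.01], [-0.13, 0.47, -0.01], [-0.1, 0.48, -0.01], [-0.07, 0.48, -0.01], [-0.03, 0.49, -0.01], r 0.937
```

jog_arm --dr '[[0, 0, 0.94], [0, 0, 0.94], [0, 0, 0.94], [0, 0, 0.94], [0, 0, 0.94], [0, 0, 0.94], [0, 0, 0.94], [0, 0, 0.94], [0, 0, 0.94], [0, 0, 0.94]]' --translation '[[-0.3, -0.39, -0.01], [-0.32, -0.37, -0.01], [-0.34, -0.35, -0.01], [-0.37, -0.32, -0.01], [-0.39, -0.3, -0.01], [-0.4, -0.27, -0.01], [-0.42, -0.25, -0.01], [-0.44, -0.22, -0.01], [-0.45, -0.19, -0.01], [-0.46, -0.16, -0.01]]' --jaw '[0.3, 0.3, 0.3, 0.3, 0.3, 0.3, 0.3, 0.3, 0.3, 0.3]'

```text
clock: 9.0
position: [0.4684, 0.1859, 0.2723]
ee_rot: [0.53, 0.848, -0.001, -0.001]
ft_force: [-1.0, -0.4, -0.4]
grip_width: 0.525
grasp_force: 71.6
```

jog_arm --dr '[[0, 0, 0.94], [0, 0, 0.94], [0, 0, 0.94], [0, 0, 0.94], [0, 0, 0.94], [0, 0, 0.94], [0, 0, 0.94], [0, 0, 0.94], [0, 0, 0.94], [0, 0, 0.94]]' --translation '[[-0.47, -0.13, -0.01], [-0.48, -0.1, -0.01], [-0.48, -0.07, -0.01], [-0.49, -0.03, -0.01], [-0.49, 0, -0.01], [-0.49, 0.03, -0.01], [-0.48, 0.06, -0.01], [-0.48, 0.09, -0.01], [-0.47, 0.12, -0.01], [-0.46, 0.15, -0.01]]' --jaw '[0.3, 0.3, 0.3, 0.3, 0.3, 0.3, 0.3, 0.3, 0.3, 0.3]'

```text
clock: 10.0
position: [0.4908, 0.0662, 0.2748]
ee_rot: [0.775, 0.632, -0.001, -0.001]
ft_force: [-0.0, 0.3, -1.0]
grip_width: 0.524
grasp_force: 71.6
```

jog_arm --dr '[[0, 0, 0.94], [0, 0, 0.94], [0, 0, 0.94], [0, 0, 0.94], [0, 0, 0.94], [0, 0, 0.94], [0, 0, 0.94], [0, 0, 0.94], [0, 0, 0.94], [0, 0, 0.94]]' --translation '[[-0.45, 0.18, -0.01], [-0.44, 0.21, -0.01], [-0.42, 0.24, -0.01], [-0.41, 0.27, -0.01], [-0.39, 0.29, -0.01], [-0.37, 0.32, -0.01], [-0.35, 0.34, -0.01], [-0.32, 0.36, -0.01], [-0.3, 0.39, -0.01], [-0.27, 0.4, -0.01]]' --jaw '[0.3, 0.3, 0.3, 0.3, 0.3, 0.3, 0.3, 0.3, 0.3, 0.3]'

```text
clock: 11.0
position: [0.5129, -0.0532, 0.2772]
ee_rot: [0.937, 0.348, -0.001, -0.001]
ft_force: [-0.3, 0.0, -1.6]
grip_width: 0.521
grasp_force: 71.6
```

jog_arm --dr '[[0, 0, 0.94], [0, 0, 0.94], [0, 0, 0.94], [0, 0, 0.94], [0, 0, 0.94], [0, 0, 0.94], [0, 0, 0.94], [0, 0, 0.9], [0, 0, 0]]' --translation '[[-0.25, 0.42, -0.01], [-0.22, 0.44, -0.01], [-0.19, 0.45, -0.01], [-0.16, 0.46, -0.01], [-0.13, 0.47, -0.01], [-0.1, 0.48, -0.01], [-0.07, 0.48, -0.01], [-0.03, 0.49, -0.01], [0, 0, 0]]' --jaw '[0.3, 0.3, 0.3, 0.3, 0.3, 0.3, 0.3, 0.3, 0.3]'

```text
clock: 11.9
position: [0.5305, -0.1505, 0.279]
ee_rot: [0.996, 0.094, -0.001, -0.0]
ft_force: [-0.3, -0.1, -1.0]
grip_width: 0.526
grasp_force: 71.6
```

Run:
```python
from tgt import *
o=manip.get_obs(); p0=o["position"]; R0=Ro.from_quat(o["ee_rot"]).as_matrix(); print(o["clock"],p0,o["joint_pos"].round(2),o["grasp_force"])
L,Rl=lens()
for d in (.18,.16): print(d,*[a.round(2) for a in local(p0,R0,*target(L,Rl,d))])
```

```text
11.9 [ 0.5305038  -0.15052565  0.27898318] [ 0.56  0.18 -0.42  1.56  0.07  1.42 -1.24] 71.56311750411987
0.18 [ 1.22 -0.08  0.63] [ 0.02  6.34 -0.14]
0.16 [ 1.95 -0.08  0.29] [ 0.02  6.34 -0.14]
```

jog_arm --dr '[[0, 0.9, -0.02], [0, 0.9, -0.02], [0, 0.9, -0.02], [0, 0.9, -0.02], [0, 0.9, -0.02], [0, 0.9, -0.02], [0, 0.94, -0.02], [0, 0, 0], [0, 0, 0]]' --translation '[[0.12, -0.01, 0.1], [0.12, -0.01, 0.1], [0.12, -0.01, 0.1], [0.12, -0.01, 0.1], [0.12, -0.01, 0.1], [0.12, -0.01, 0.1], [0.12, -0.01, 0.1], [0, 0, 0], [0, 0, 0]]' --jaw '[0.3, 0.3, 0.3, 0.3, 0.3, 0.3, 0.3, 0.3, 0.3]'

```text
clock: 12.8
position: [0.5536, -0.142, 0.267]
ee_rot: [0.971, 0.099, 0.217, -0.021]
ft_force: [-0.0, -0.3, -0.1]
grip_width: 0.523
grasp_force: 71.5
```

Run:
```python
from tgt import *
o=manip.get_obs(); p0=o["position"]; R0=Ro.from_quat(o["ee_rot"]).as_matrix(); print(o["clock"],p0,o["joint_pos"].round(2),o["grasp_force"])
L,Rl=lens(); print(*[a.round(2) for a in local(p0,R0,*target(L,Rl,.16))])
im=[]
for n,x,y,w,h in (("scene",195,85,120,180),("top",270,105,80,120)):
    c=optics.camera(n); im.append(cv2.resize(c["color"][y:y+h,x:x+w,::-1],(400,600),interpolation=cv2.INTER_CUBIC))
cv2.imwrite("pics/pre.png",np.hstack(im))
```

```text
12.8 [ 0.55355197 -0.14197623  0.26704842] [ 0.69 -0.05 -0.38  1.89 -0.28  0.93 -0.94] 71.54076218605042
[0.96 0.09 0.25] [0.   0.   0.07]
```

View pics/pre.png

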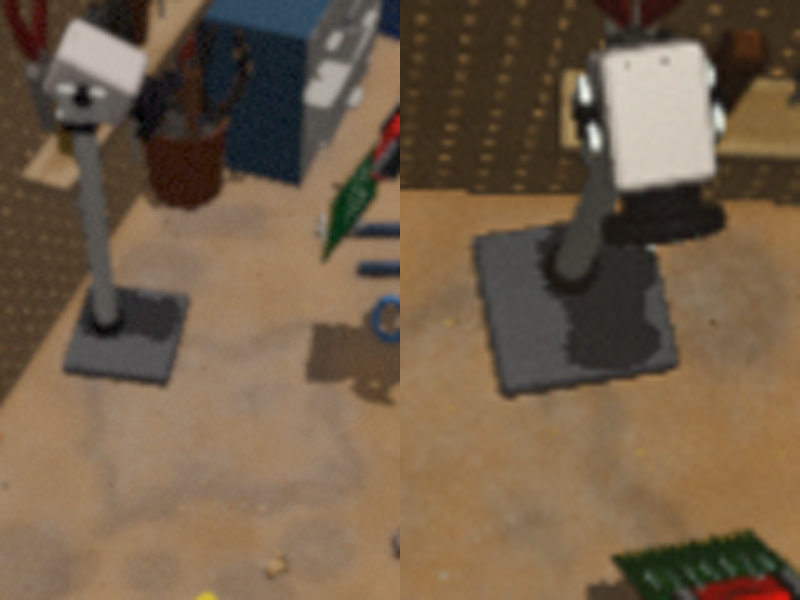

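The solder side (silver dots) faces the inspection camera, and the foot is clearly visible in the top view with corners at crop (475,240), (505,393) and (678,365). I'll move to the target, then check with both views.

jog_arm --dr '[[0, 0, 0.02], [0, 0, 0.02], [0, 0, 0.03], [0, 0, 0], [0, 0, 0], [0, 0, 0]]' --translation '[[0.4, 0.03, 0.1], [0.3, 0.03, 0.1], [0.26, 0.03, 0.05], [0, 0, 0], [0, 0, 0], [0, 0, 0]]' --jaw '[0.3, 0.3, 0.3, 0.3, 0.3, 0.3]'

```text
clock: 13.5
position: [0.5783, -0.14, 0.2722]
ee_rot: [0.971, 0.096, 0.218, -0.022]
ft_force: [-0.7, 0.4, -0.9]
grip_width: 0.527
grasp_force: 71.5
```

Run:
```python
from tgt import *
import pickle
C={}
for n in ("scene","top"):
    fr=[optics.camera(n) for _ in range(6)]; c=fr[0]; c["color"]=np.mean([f["color"] for f in fr],0); C[n]=c
pickle.dump(C,open("C2.pkl","wb")); t=C["top"]; s=C["scene"]
o=manip.get_obs(); p0=o["position"]; R0=Ro.from_quat(o["ee_rot"]).as_matrix(); print(o["clock"],p0)
L,Rl=lens(); print(*[a.round(3) for a in local(p0,R0,*target(L,Rl,.16))])
F=np.array([(475,240),(505,393),(678,365)])/5-.4+[190,105]
for z in (0,.014): 
    P=plane(t,F,z); a=P[0]-P[1]; b=P[1]-P[2]; print("foot",np.linalg.norm(a),np.linalg.norm(b),"yaw",np.arctan2(a[1],a[0]),np.arctan2(-b[0],b[1]),"cen",(P[0]+P[2])/2)
# predicted card points: bottom corners, face mid, top corners of board
Rc=np.c_[-R0[:,0],R0[:,1],-R0[:,2]]; org=p0-.0109*R0[:,2]-.111*Rc[:,2]
f=lambda c,x,y,w,h,S:cv2.resize(c["color"][y:y+h,x:x+w].astype(np.uint8)[:,:,::-1],(w*S,h*S),interpolation=cv2.INTER_CUBIC)
for nm,pt in (("bL",[-.002,-.04,0]),("bR",[-.002,.04,0]),("tL",[-.002,-.04,.092]),("tR",[-.002,.04,.092]),("h-",[0,-.023,.13]),("h+",[0,.023,.13])):
    X=org+Rc@pt; print(nm,"scene",((proj(s,[X])[0]-[265,100])*7).round(),"top",((proj(t,[X])[0]-[295,165])*7).round())
cv2.imwrite("pics/fin.png",np.hstack([f(s,265,100,57,80,7),f(t,295,165,57,80,7)]))
```

```text
14.1 [ 0.57843734 -0.13985616  0.27229863]
[-0.026 -0.024  0.017] [ 0.009 -0.038 -0.017]
foot 0.10678668188772474 0.11653943640879397 yaw 0.20069635447869014 0.19958120116104702 cen [ 0.78595119 -0.09720444  0.        ]
foot 0.10559221944903807 0.11523588453364189 yaw 0.2006963544786898 0.19958120116104675 cen [ 0.78168467 -0.09542036  0.014     ]
bL scene [118. 419.] top [113. 283.]
bR scene [144. 293.] top [309. 251.]
tL scene [227. 275.] top [166. 345.]
tR scene [249. 147.] top [379. 309.]
h- scene [286. 183.] top [239. 371.]
h+ scene [297. 110.] top [366. 350.]
```

View pics/fin.png

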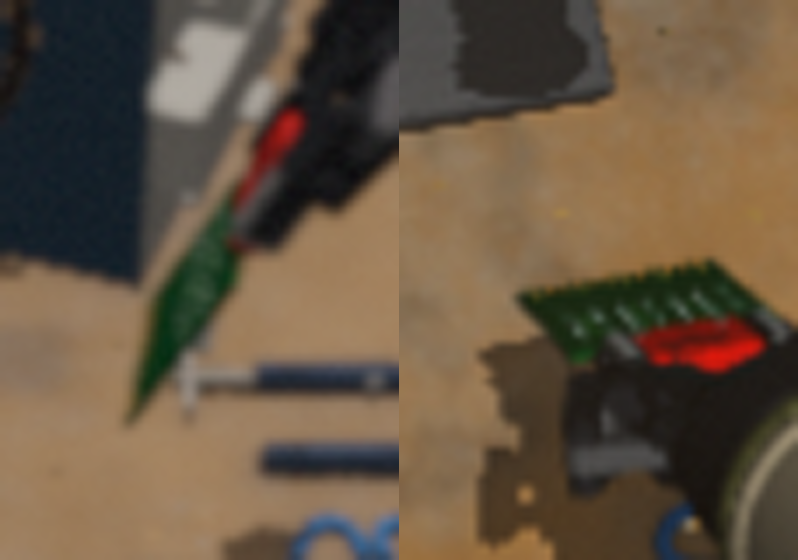

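Run:
```python
from tgt import *
import pickle
C=pickle.load(open("C2.pkl","rb")); t=C["top"]; s=C["scene"]; A=pickle.load(open("C.pkl","rb"))
for nm,c,x,y in (("scene",s,265,100),("top",t,295,165)):
    a=cv2.resize(c["color"][y:y+80,x:x+57].astype(np.float32),None,fx=8,fy=8,interpolation=cv2.INTER_CUBIC)
    r,g,b=a[...,0],a[...,1],a[...,2]
    for lab,m in (("green",(g-r>12)&(g-b>4)),("red",(r-g>80)&(r-b>70))):
        m=cv2.morphologyEx(m.astype(np.uint8),cv2.MORPH_OPEN,np.ones((9,9))); k=max(cv2.findContours(m,cv2.RETR_EXTERNAL,cv2.CHAIN_APPROX_NONE)[0],key=cv2.contourArea)
        q=cv2.approxPolyDP(k,14,True).reshape(-1,2); print(nm,lab,((q-3.5)/8+[x,y]).round(1).tolist(), "ctr",((k.reshape(-1,2).mean(0)-3.5)/8+[x,y]).round(1))
o=manip.get_obs(); p0=o["position"]; R0=Ro.from_quat(o["ee_rot"]).as_matrix(); Rc=np.c_[-R0[:,0],R0[:,1],-R0[:,2]]; org=p0-.0109*R0[:,2]-.111*Rc[:,2]
for pt in ([-.002,-.04,0],[-.002,.04,0],[-.002,-.04,.092],[-.002,.04,.092],[-.007,.023,.13],[.007,.023,.13],[.007,-.023,.13],[-.007,-.023,.13],[-.007,.023,.092]): print(pt,[proj(c,[org+Rc@pt])[0].round(1).tolist() for c in (s,t)])
```

```text
scene green [[297.1, 129.7], [287.3, 142.2], [284.7, 155.3], [297.9, 139.8]] ctr [291.4 142.6]
scene red [[307.2, 116.1], [304.6, 116.3], [302.3, 121.8]] ctr [304.8 118.8]
top green [[344.9, 207.7], [338.7, 203.2], [314.2, 208.8], [321.1, 216.2], [325.8, 211.2]] ctr [329.  208.5]
top red [[346.4, 213.3], [341.7, 210.8], [340.2, 213.3], [331.8, 213.8], [333.4, 211.7], [329.8, 213.9], [331.4, 216.4], [340.6, 217.6]] ctr [337.4 214.2]
[-0.002, -0.04, 0] [[281.9, 159.8], [311.1, 205.4]]
[-0.002, 0.04, 0] [[285.5, 141.8], [339.1, 200.8]]
[-0.002, -0.04, 0.092] [[297.5, 139.3], [318.8, 214.3]]
[-0.002, 0.04, 0.092] [[300.6, 121.1], [349.1, 209.2]]
[-0.007, 0.023, 0.13] [[305.3, 114.5], [347.0, 212.3]]
[0.007, 0.023, 0.13] [[309.7, 116.8], [347.5, 217.7]]
[0.007, -0.023, 0.13] [[308.1, 127.3], [329.4, 220.8]]
[-0.007, -0.023, 0.13] [[303.6, 125.1], [328.9, 215.3]]
[-0.007, 0.023, 0.092] [[298.4, 124.0], [342.5, 208.4]]
```

Foot yaw is 0.200, which confirms the estimate. In both views the whole card sits about 4 mm toward the robot from the prediction, an offset in the grip, with no tilt. I'll shift it 4 mm toward the lens and recheck.

jog_arm --dr '[[0, -0.03, 0], [0, 0, 0], [0, 0, 0], [0, 0, 0], [0, 0, 0], [0, 0, 0]]' --translation '[[0.07, -0.02, 0.02], [0.07, 0, 0], [0, 0, 0], [0, 0, 0], [0, 0, 0], [0, 0, 0]]' --jaw '[0.3, 0.3, 0.3, 0.3, 0.3, 0.3]'

```text
clock: 14.7
position: [0.5816, -0.1387, 0.2733]
ee_rot: [0.971, 0.096, 0.217, -0.021]
ft_force: [0.3, -0.9, -1.7]
grip_width: 0.522
grasp_force: 71.5
```

Run:
```python
from tgt import *
o=manip.get_obs(); p0=o["position"]; R0=Ro.from_quat(o["ee_rot"]).as_matrix(); print(o["clock"],p0,np.abs(o["joint_velocities"]).max(),o["grasp_force"])
L,Rl=lens(.2); print(*[a.round(3) for a in local(p0,R0,*target(L,Rl,.16,off=(-.004,0,0)))])
pr=target(L,Rl,.16); Rc=Rl@np.diag([-1,-1,1]); org=L-.16*Rl[:,0]+Rc@[.002,0,-.05]
for nm,x,y in (("scene",265,100),("top",295,165)):
    c=optics.camera(nm); fr=np.mean([optics.camera(nm)["color"] for _ in range(5)],0)
    a=cv2.resize(fr[y:y+80,x:x+57].astype(np.float32),None,fx=8,fy=8,interpolation=cv2.INTER_CUBIC)
    r,g,b=a[...,0],a[...,1],a[...,2]; m=((g-r>12)&(g-b>4)).astype(np.uint8)
    k=max(cv2.findContours(m,cv2.RETR_EXTERNAL,cv2.CHAIN_APPROX_NONE)[0],key=cv2.contourArea)
    print(nm,((cv2.approxPolyDP(k,12,True).reshape(-1,2)-3.5)/8+[x,y]).round(1).tolist(),"wanted bL bR tL",[proj(c,[org+Rc@q])[0].round(1).tolist() for q in([-.002,-.04,0],[-.002,.04,0],[-.002,-.04,.092])])
```

```text
14.7 [ 0.58162194 -0.13874944  0.27329549] 0.0016804570788899922 71.54182434082031
[-0.004  0.012 -0.003] [ 0.021 -0.007 -0.044]
scene [[295.7, 129.2], [286.2, 141.3], [283.7, 155.7], [296.8, 138.9]] wanted bL bR tL [[282.1, 160.1], [285.7, 142.1], [297.7, 139.6]]
top [[344.6, 206.7], [338.7, 201.3], [313.1, 206.2], [319.6, 215.1], [324.3, 210.2]] wanted bL bR tL [[311.0, 205.7], [339.0, 201.0], [318.7, 214.5]]
```

```bash
python3 -c "
from workcell import manip
print(manip.hand_in())"
```

```text
the job is handed in; nothing more can be done
None
```

I handed the job in with the red card held steady about 16 cm in front of the lens, handle up and solder side facing it; at the last check its corners were mostly within about 1–2 px of where they should be, the blue and yellow cards stayed in the rack, and the result came back without a verdict.

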